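Test the grinder's stop switch, then hold its paddle half-way

TASK

Test the coffee grinder's stop switch: push its mushroom cap down until it latches, then twist the cap clockwise to let it pop back up. Then press the grinder's dosing paddle half-way down, so that it lies level at the height of the thin post beside it, never anywhere near the bottom of its travel, and finish while still holding it there with the gripper. Leave the crockery and pots where they stand.

Things in the scene. Friction and masses are not known exactly. Their poses are not given: they have to be found in the camera images.
- stop_box: Stop switch: grey box 85 x 85 x 55 mm high fixed to the worktop (turned any way about vertical), with a black ribbed mushroom cap on a stem rising from the middle of its top. Origin: centre of the underside, z up, cap on its z axis. The underside of the cap is 15 mm and its top 32 mm above the box top when up.
- cap_top (a point): Centre of the top of the mushroom cap (40 mm diameter, 17 mm thick, round, with a thin rib across the top), 87 mm above the worktop when up, about 80 mm when latched; moves with the cap.
- stop_push (a joint): How far the cap is down: 0 up, 0.010 m fully down. Return spring 3 N at the top, 8 N at the bottom. Pushed below about 0.0065 the cap turns by itself counterclockwise (from above) by 0.7 rad and is latched: let go, it stays at about 0.0065. Push at the middle of the cap to about 0.009 and wait half a second for it to turn.
- stop_turn (a joint): Turn of the cap in rad, clockwise from above positive: -0.1 to 0 when up, about -0.7 latched, stop at +0.3. A 0.1 to 0.2 N m spring pulls it counterclockwise. To reset, grip the latched cap across its sides from above and turn it clockwise 0.8 to 1.0 rad, past +0.05: it is then free to rise. A firm grip keeps it down: lift 10 mm, or let go while it is turned.
- grinder: Coffee grinder fixed to the worktop: upright aluminium column 140 mm diameter with a glass hopper, 380 mm tall, on a base plate 170 (x) x 320 (y) x 30 mm high. Origin: on the column axis at worktop level, z up. The paddle sticks out from the column along the grinder's -y, over the base plate and a small fixed steel cup (60 mm diameter, top 75 mm above the worktop).
- paddle: Dosing paddle: steel strip 36 mm wide, 6 mm thick, running 5 to 127 mm from its hinge, with a round black thumb pad near the end. Origin: on the hinge axis, 68 mm from the column axis along the grinder's -y and 150 mm above the worktop. Axes parallel to the grinder's when the joint is 0.
- paddle_pad (a point): Centre of the top of the thumb pad (40 mm diameter, 107 mm from the hinge): about 179 mm above the worktop when free, 156 mm when the paddle is level (half-way).
- paddle_joint (a joint): Paddle angle in rad: 0 free (tip raised 0.22 rad), 0.22 half-way and level, 0.44 at the bottom stop. Sprung back up: pressing on the pad takes about 2 N to start, 5 N half-way, 7 N at the bottom.
- post_top (a point): Top of the thin brass post (8 mm diameter) that stands on the base plate 45 mm to the grinder's +x side of the thumb pad's centre; 156 mm above the worktop, the height of the pad's top when half-way.
- sugar_bowl: Glass sugar bowl, 110 mm diameter, 75 mm high, its metal lid standing open to 190 mm. Origin under its centre. Leave alone.
- milk_jug: Stainless milk jug, 90 mm diameter, 100 mm high. Origin under its centre. Leave alone.
- coaster: Round wooden coaster, 96 mm diameter, 9 mm thick. Origin under its centre. Leave alone.
- cup: White mug on the coaster, 62 mm diameter, 58 mm high. Origin under its centre. Leave alone.
- moka_pot: Eight-sided aluminium moka pot, 110 mm wide at the foot, 242 mm high. Origin under its centre. Leave alone.
- bowls: Stack of three green bowls, 152 mm diameter, 118 mm high. Origin under its centre. Leave alone.
Mind the look-alikes: they are no part of the job. Leave any green or pink look-alike of the stop_box alone.

How it is judged:
By the outcome, as a careful person would: the job done as asked, in the order asked, and still so for the second after the job is handed in, while the arm keeps its last pose, push and grip.
It also fails if it takes over 53 s, if anything falls off the work surface, if the arm or the gripper's body presses on something with over 40 N, if the wrist force passes 120 N, or if a joint passes its speed limit or range.

ROBOT

A 7-joint arm with a two-finger parallel gripper is mounted at the origin on the work surface. World frame = base frame: x ahead of the robot, y to its left, z up, the work surface at z = 0. Lengths are in m, angles in degrees, forces in N, time in s.
With the tool pointing down it reaches from about 0.425 to 0.875 m from the base axis. Payload 4.7 kg.
Tool frame: the origin (TCP) lies midway between the tips of the shut fingers; the grasp point (between the pads) lies 19 mm behind it (env.grip_point_offset is the distance from the TCP to the grasp point, in m); z points along the fingers, y is the line along which they close (so a half turn about z gives the same grasp; the last joint's range is limited). The gripper opens to 87 mm and grips with 3 to 60 N. Pads are 19 mm wide; open, the fingers measure 117 mm over their backs; the gripper's body (75 mm by 190 mm) begins 51 mm behind the grasp point.
Start: joints at [75.006, 18.392, -4.016, 83.108, 1.295, 78.541, -3.26], TCP at [0.177, -0.625, 0.223] pointing down, gripper open.
Joint ranges: [-163.93, 163.93], [-17.29, 119.83], [-79.2, 71.16], [3.27, 140.29], [-89.18, 269.18], [5.43, 117.66], [-154.24, 154.24]. Speed limits (degrees/s): [147.25, 147.25, 180, 180, 180, 180, 180].

INTERFACE

Orientations are given as [roll, pitch, yaw] about the fixed x, y, z axes, in that order (R = Rz(yaw) Ry(pitch) Rx(roll)).
In Python, from cell import env gives the robot as it stands.
- The arm moves only by the shell command python3 -m jog 'ROWS' [FORCE]. ROWS is JSON, a list of rows, each a list of 7 numbers: the shift along the tool's x, y, z in m, then the turn, a rotation vector about the tool's x, y, z in rad, then the finger opening in m, from 0 to 0.087. A call has 1 to 12 rows; each row shifts and turns the commanded pose from where the row before left it, along the tool's axes as they then stand; what a row does not reach is not made up. A row lasts 1/12 s, in which the tool goes at most 41.7 mm and 7.16 degrees, less where a joint would pass 70% of its speed; a pose out of reach is approached as far as the arm can. A call is refused whole if a number of a shift passes 0.0417 or a number of a turn 0.125, either way. A call with a gripper value outside its range is refused whole. The fingers move at their own pace and stop on an object; FORCE is the grip in N (left out, the last holds). Time passes only in rows, so rows that do not move let the fingers close. It gives the time, the measured TCP pose, the force, the opening and the grip force at its end, in the units of the state.
- env.get_obs(): the state, without advancing time (a new reading comes with each control period).
- env.read_camera(name): name is "side" or "top"; returns the picture (400x640x3 uint8, blue, green, red); there is no depth.
- env.get_calibration(name): a dict with "fov_y" (degrees; the focal length in pixels is half the picture's height over the tangent of half this angle, whatever the lens; pixels are square), "cx", "cy" (the principal point, pixels), "k1" (the pictures are not rectified: a ray, as slopes to the right and down, at radius r is drawn at 1 + k1 r^2 times it, then the intrinsics apply), "pose" (4x4, takes a point from camera to world coordinates). Camera axes: x right, y up, looking along -z (the intrinsics and any distortion apply to the point x, -y, -z); pixel columns grow to the right and rows downward; lengths in m; the calibration is good to about 2 mm. A picture is of the moment at which its call begins. get_calibration takes no time and is no camera call.
- env.sign_off(): hands the job in; it is judged then, once.
The state is a dict: "time_s": time; "qpos": joint angles; "joint_velocities": joint speeds; "effort": joint torques, N m; "tool_pos": TCP position; "tool_rot": TCP orientation; "force": force on the tool from outside, world axes, zero at the start; "wrist_torque": the same for the moment, N m; "grip_width": finger opening in m; "grasp_force": force on a finger pad.
Only numpy, scipy, OpenCV 4.12 (cv2) and the standard library are available. Lean on these libraries where they do the work, as an engineer would, in place of code of your own. Each camera call takes 0.05 s, during which the arm holds its last target. There are 200 camera calls.

## Working session

There is one attempt and no reset: what is moved stays moved. The work goes in short steps, Python scripts to look and compute and a shell command to move; the robot and the scene stay as the last step left them, time stands still between calls to the robot, and variables do not carry over. Pictures are saved under pics/ and viewed, at most 10 in all, crops included, and the job is handed in when it is done.

```bash
mkdir -p pics; ls; python3 - <<'E'
from cell import env
import cv2
for n in("side","top"):
    cv2.imwrite(f"pics/{n}0.png",env.read_camera(n)); c=env.get_calibration(n); print(n,c)
o=env.get_obs(); print(o["time_s"],o["tool_pos"],o["tool_rot"],o["grip_width"],env.grip_point_offset)
E
```

```text
pics
side {'fov_y': 44.9361374189171, 'cx': 324.1854194279516, 'cy': 201.05971863667796, 'k1': -0.04600552564303757, 'pose': array([[ 9.98661159e-01,  3.88066118e-02, -3.42043343e-02,
         4.73811283e-01],
       [-5.17084865e-02,  7.67509519e-01, -6.38948645e-01,
        -1.14774288e+00],
       [ 1.45672019e-03,  6.39861848e-01,  7.68488577e-01,
         1.54501646e+00],
       [ 0.00000000e+00,  0.00000000e+00,  0.00000000e+00,
         1.00000000e+00]])}
top {'fov_y': 51.211298241430455, 'cx': 318.7184927315575, 'cy': 201.5388349584791, 'k1': -0.055262152295553854, 'pose': array([[-0.02398483,  0.99094544, -0.13210551,  0.36704152],
       [-0.99947549, -0.02664504, -0.01840596, -0.00754084],
       [-0.02175926,  0.13159475,  0.99106476,  1.38777786],
       [ 0.        ,  0.        ,  0.        ,  1.        ]])}
0.1 [ 0.17682593 -0.62497763  0.22157574] [-1.79902745e+02  5.61088547e-03  1.58038309e+01] 0.08738237505133824 0.0187
```

View pics/side0.png

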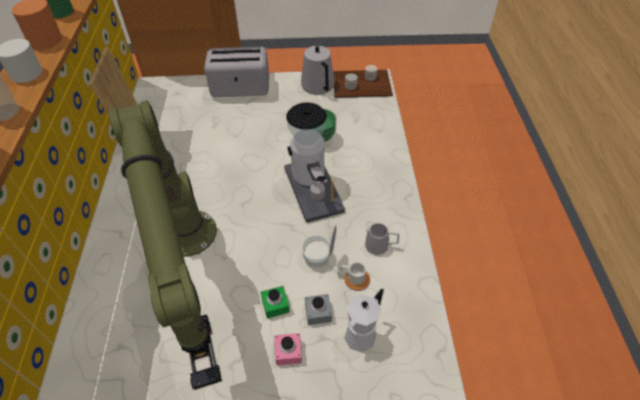

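View pics/top0.png

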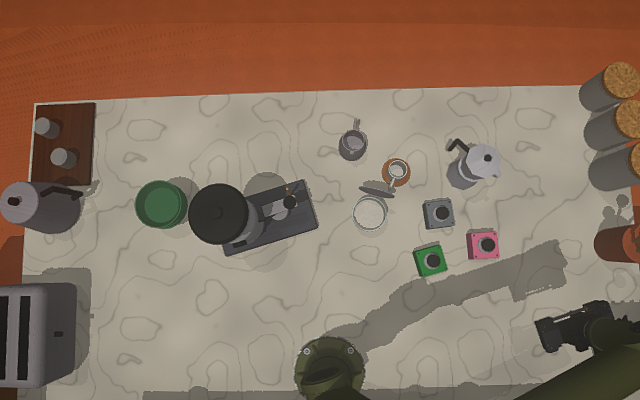

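The side view shows the grey stop box at (318,308) with its cap at (318,302). The look-alikes are green (274,298) and pink (288,346). The paddle pad is near (318,172). In the top view the grey cap is at (442,213), with green (433,261) and pink (488,245) look-alikes. The black pad is at (290,202) and the brass post near (287,187). By the description I choose the grey box and check it in a close crop.

```bash
cat > h.py <<'E'
import numpy as np, cv2
from cell import env
def K(n):
    c=env.get_calibration(n); f=200/np.tan(np.radians(c["fov_y"]/2))
    return np.array([[f,0,c["cx"]],[0,f,c["cy"]],[0,0,1]]),np.array([c["k1"],0,0,0,0.]),c["pose"]
def ray(n,p):
    k,d,T=K(n); x,y=cv2.undistortPoints(np.array([[p]],float),k,d)[0,0]
    return T[:3,3],T[:3,:3]@np.array([x,-y,-1])
def plane(n,p,z):
    o,r=ray(n,p); return o+r*(z-o[2])/r[2]
def tri(ps,pt):
    o1,a=ray("side",ps); o2,b=ray("top",pt)
    s=np.linalg.lstsq(np.c_[a,-b],o2-o1,rcond=None)[0]; p,q=o1+s[0]*a,o2+s[1]*b
    return (p+q)/2,np.linalg.norm(p-q)
def proj(n,X):
    k,d,T=K(n); R=np.diag([1,-1,-1])@T[:3,:3].T
    return cv2.projectPoints(np.array([X],float),cv2.Rodrigues(R)[0],-R@T[:3,3],k,d)[0][0,0]
def crop(n,img,c,w=48):
    x,y=c; return cv2.resize(img[y-w//2:y+w//2,x-w//2:x+w//2],(384,288) if 0 else (290,290),interpolation=cv2.INTER_CUBIC)
E
python3 - <<'E'
from h import *
s=cv2.imread("pics/side0.png");t=cv2.imread("pics/top0.png")
a=np.hstack([crop("",s,(318,304)),crop("",t,(440,213))]);b=np.hstack([crop("",s,(322,182),58),crop("",t,(285,205),58)])
cv2.imwrite("pics/c0.png",np.vstack([a,b]))
def blob(img,c,w,thr,big=1):
    x,y=c;g=cv2.cvtColor(img,cv2.COLOR_BGR2GRAY)[y-w:y+w,x-w:x+w]
    n,l,st,ce=cv2.connectedComponentsWithStats((g<thr).astype('uint8'))
    i=1+np.argmax(st[1:,4]); return ce[i]+[x-w,y-w],st[i]
for thr in(50,60,70):
    r=[blob(s,(318,304),12,thr),blob(t,(442,213),12,thr),blob(s,(320,174),9,thr),blob(t,(290,202),10,thr)]
    print(thr,r); print(tri(r[0][0],r[1][0]),tri(r[2][0],r[3][0]))
E
```

```text
50 [(array([317.59756098, 302.26829268]), array([ 7,  6, 10, 10, 82], dtype=int32)), (array([436.625, 213.5  ]), array([6, 9, 3, 8, 8], dtype=int32)), (array([321.30769231, 178.15384615]), array([ 6, 11,  9,  5, 26], dtype=int32)), (array([288.98630137, 202.60273973]), array([ 4,  4, 12, 13, 73], dtype=int32))]
(array([ 0.49494991, -0.35898399,  0.05782729]), np.float64(0.0013143109455705788)) (array([0.52843584, 0.10212182, 0.1791105 ]), np.float64(0.0021619382884882623))
60 [(array([317.68131868, 302.15384615]), array([ 7,  5, 10, 11, 91], dtype=int32)), (array([441.92, 212.48]), array([  6,   6,  13,  12, 125], dtype=int32)), (array([321.05769231, 177.94230769]), array([ 1,  8, 17,  9, 52], dtype=int32)), (array([288.93197279, 201.93197279]), array([  0,   3,  17,  17, 147], dtype=int32))]
(array([ 0.49527378, -0.37013176,  0.07971679]), np.float64(0.0019699023476870397)) (array([0.5288083 , 0.10191902, 0.18093663]), np.float64(0.0005642999262515097))
70 [(array([317.84, 302.13]), array([  7,   5,  11,  12, 100], dtype=int32)), (array([441.92481203, 212.60150376]), array([  6,   6,  13,  13, 133], dtype=int32)), (array([321.37662338, 177.57142857]), array([ 0,  6, 18, 12, 77], dtype=int32)), (array([289.89669421, 199.50826446]), array([  0,   0,  20,  20, 242], dtype=int32))]
(array([ 0.49535507, -0.37010121,  0.07965342]), np.float64(0.0010502330203039693)) (array([0.53235079, 0.09803868, 0.18789949]), np.float64(0.005662713117447447))
```

View pics/c0.png

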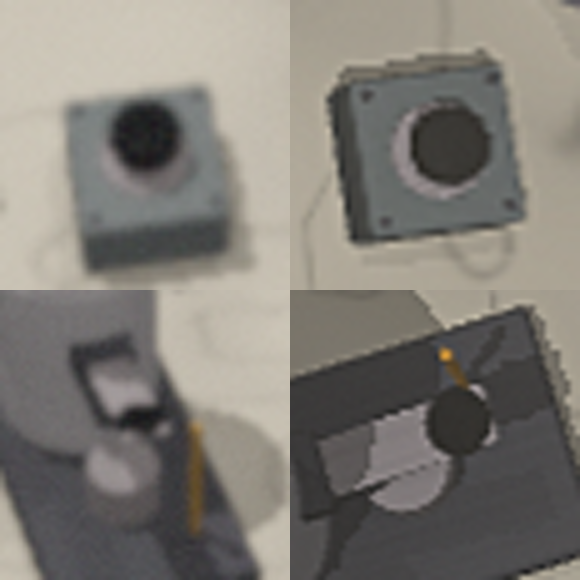

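Crops: the grey box with its black cap is confirmed, cap at top (442,212.5) and side (318,302). The pad is at top (289.3,201.8) and side (321.6,178). The post top is at top (286.9,188.5) and side (331.9,179.8).

```bash
python3 - <<'E'
from h import *
np.set_printoptions(precision=4,suppress=True)
print("pad",tri((321.6,177.7),(289.3,201.8)),"post",tri((331.9,179.8),(286.9,188.5)))
print("cap@.087 top-cam",plane("top",(442,212.5),.085))
for n,p,z in[("green",(433,261),.085),("pink",(488,245),.085),("lid",(377,191),.15),("lidL",(360,187),.18),("lidR",(394,195),.18),("bowl",(370,212),.06),("mokatop",(487,160),.24),("mokahandle",(452,145),.2),("mokafoot",(465,180),.03),("cup",(397,171),.06),("jug",(353,143),.09),("plateA",(222,205),.03),("plateB",(305,180),.03),("plateC",(318,228),.03),("plateD",(228,255),.03),("column top",(218,213),.38)]:
    print(n,plane("top",p,z)[:2])
print("moka side/top lid",tri((364,303),(487,160)))
t=cv2.imread("pics/top0.png");h=cv2.cvtColor(t,cv2.COLOR_BGR2HSV)
for p in [(425,205),(438,200),(425,220)]: print(h[p[1],p[0]])
E
```

```text
pad (array([0.5299, 0.1008, 0.1832]), np.float64(0.0014246480711471799)) post (array([0.5716, 0.1092, 0.1602]), np.float64(0.0017146410920545199))
cap@.087 top-cam [ 0.4957 -0.3688  0.085 ]
green [ 0.346  -0.3319]
pink [ 0.3902 -0.5065]
lid [ 0.5592 -0.16  ]
lidL [ 0.5677 -0.107 ]
lidR [ 0.5414 -0.2054]
bowl [ 0.5059 -0.1458]
mokatop [ 0.6252 -0.4627]
mokahandle [ 0.6816 -0.3791]
mokafoot [ 0.6068 -0.4672]
cup [ 0.6369 -0.2385]
jug [ 0.7258 -0.0975]
plateA [0.5451 0.3377]
plateB [0.6211 0.0613]
plateC [0.4612 0.0221]
plateD [0.3805 0.3171]
column top [0.4797 0.2585]
moka side/top lid (array([ 0.6284, -0.464 ,  0.2365]), np.float64(0.004777080901769356))
[30 10 73]
[ 21  37 116]
[30  4 59]
```

```bash
python3 -m jog '[[0,0,0,0,0,0.121,0],[0,0,0,0,0,0.121,0],[0,0,0,0,0,0.121,0],[0.024,-0.023,0,0,0,0,0],[0.024,-0.023,0,0,0,0,0],[0.024,-0.023,0,0,0,0,0],[0.024,-0.023,0,0,0,0,0],[0.024,-0.023,0,0,0,0,0],[0.024,-0.023,0,0,0,0,0],[0.024,-0.023,0,0,0,0,0],[0.024,-0.023,0,0,0,0,0],[0.024,-0.023,0,0,0,0,0]]' 30
python3 -m jog '[[0.02,-0.019,0.02,0,0,0,0],[0.02,-0.019,0.02,0,0,0,0],[0.02,-0.019,0.02,0,0,0,0],[0.02,-0.019,0.02,0,0,0,0],[0,0,0,0,0,0,0],[0,0,0,0,0,0,0]]'
cat >> h.py <<'E'
def goto(x,y,z,yaw):
    "remaining shift in tool axes (tool pointing down)"
    from scipy.spatial.transform import Rotation as Q
    o=env.get_obs(); R=Q.from_euler("xyz",o["tool_rot"],degrees=True)
    print("pose",np.round(o["tool_pos"],4),np.round(o["tool_rot"],2),"F",np.round(o["force"],1),"w",round(o["grip_width"],4),"gf",np.round(o["grasp_force"],1),"t",o["time_s"])
    print("shift",np.round(R.inv().apply(np.array([x,y,z])-o["tool_pos"]),4),"turn",np.round((R.inv()*Q.from_euler("xyz",[180,0,yaw],degrees=True)).as_rotvec(),4))
E
python3 -c "
from h import *
goto(.4955,-.3695,.10,-5)
for n in('side','top'): cv2.imwrite('pics/%s1.png'%n,env.read_camera(n))
s=cv2.imread('pics/side1.png');t=cv2.imread('pics/top1.png')
cv2.imwrite('pics/c1.png',np.hstack([crop('',s,(318,290),70),crop('',t,(442,213),70)]))"
```

```text
time_s: 1.1
tool_pos: [0.411, -0.4367, 0.2222]
tool_rot: [-180.0, 0.0, -5.0]
force: [0.4, -0.9, -0.4]
grip_width: 0.0148
grasp_force: 0.0
time_s: 1.6
tool_pos: [0.497, -0.3663, 0.1403]
tool_rot: [-179.8, 0.2, -4.7]
force: [0.7, -0.4, 0.5]
grip_width: 0.0001
grasp_force: 0.0
pose [ 0.497  -0.3663  0.1403] [-179.83    0.18   -4.74] F [ 0.7 -0.4  0.5] w 0.0001 gf 0.0 t 1.6
shift [-0.0011  0.0034  0.0403] turn [-0.0029  0.0031  0.0046]
```

View pics/c1.png

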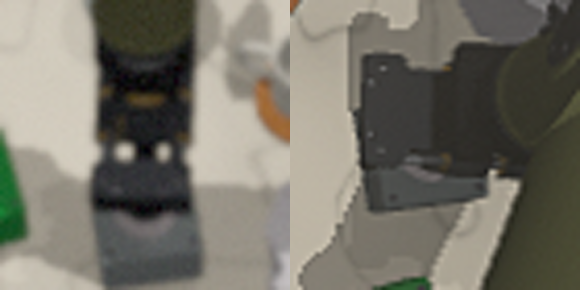

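The crops show the shut gripper centred over the grey box. The box is at about (138,240) in the left crop and (425,180) in the right one. Nothing touches.

```bash
python3 -m jog '[[-0.001,0.003,0.015,0,0,0,0],[0,0,0.015,0,0,0,0],[0,0,0.01,0,0,0,0],[0,0,0.005,0,0,0,0],[0,0,0.003,0,0,0,0],[0,0,0.003,0,0,0,0],[0,0,0,0,0,0,0],[0,0,0,0,0,0,0]]'
python3 -m jog '[[0,0,0.003,0,0,0,0],[0,0,0.003,0,0,0,0],[0,0,0.003,0,0,0,0],[0,0,0.001,0,0,0,0],[0,0,0,0,0,0,0],[0,0,0,0,0,0,0],[0,0,0,0,0,0,0],[0,0,0,0,0,0,0]]'
python3 -c "
from h import *
goto(.4955,-.3695,.078,-5)"
```

```text
time_s: 2.37
tool_pos: [0.4955, -0.3725, 0.0921]
tool_rot: [180.0, -0.0, -5.0]
force: [0.6, 0.5, 0.1]
grip_width: 0.0005
grasp_force: 0.0
time_s: 3.03
tool_pos: [0.4953, -0.3722, 0.0816]
tool_rot: [180.0, -0.0, -5.0]
force: [0.6, -0.6, 1.4]
grip_width: 0.0008
grasp_force: 0.8
pose [ 0.4953 -0.3722  0.0816] [179.99  -0.    -4.99] F [ 0.6 -0.6  1.4] w 0.0008 gf 0.8 t 3.0333
shift [-0.     -0.0027  0.0036] turn [ 0.0001 -0.0001  0.0002]
```

```bash
python3 -m jog '[[0,-0.003,-0.008,0,0,0,0],[0,0,0,0,0,0,0],[0,0,0.004,0,0,0,0],[0,0,0.003,0,0,0,0],[0,0,0.002,0,0,0,0],[0,0,0,0,0,0,0],[0,0,0,0,0,0,0],[0,0,0,0,0,0,0]]'
python3 -m jog '[[0,0,0.001,0,0,0,0],[0,0,0.001,0,0,0,0],[0,0,0,0,0,0,0],[0,0,0,0,0,0,0]]'
python3 -m jog '[[0,0,0.001,0,0,0,0],[0,0,0,0,0,0,0],[0,0,0,0,0,0,0],[0,0,0,0,0,0,0]]'
python3 -c "
from h import *
goto(.4955,-.3695,.078,-5)"
```

```text
time_s: 3.7
tool_pos: [0.4953, -0.3692, 0.081]
tool_rot: [-180.0, 0.0, -5.0]
force: [-1.9, 0.7, 5.7]
grip_width: 0.0003
grasp_force: 2.8
time_s: 4.03
tool_pos: [0.4953, -0.3693, 0.0792]
tool_rot: [180.0, 0.0, -5.0]
force: [-1.9, 0.9, 7.6]
grip_width: 0.0002
grasp_force: 3.2
time_s: 4.37
tool_pos: [0.4953, -0.3693, 0.0784]
tool_rot: [180.0, 0.0, -5.0]
force: [-1.7, 1.6, 7.5]
grip_width: 0.0002
grasp_force: 3.5
pose [ 0.4953 -0.3693  0.0784] [ 1.7999e+02  2.0000e-02 -5.0000e+00] F [-1.7  1.6  7.5] w 0.0002 gf 3.5 t 4.3667
shift [0.0002 0.0002 0.0004] turn [ 0.0002  0.0004 -0.0001]
```

```bash
python3 -m jog '[[0,0,0.0005,0,0,0,0],[0,0,0,0,0,0,0],[0,0,0,0,0,0,0],[0,0,0,0,0,0,0],[0,0,0,0,0,0,0],[0,0,0,0,0,0,0],[0,0,0,0,0,0,0],[0,0,0,0,0,0,0]]'
python3 -m jog '[[0,0,-0.002,0,0,0,0],[0,0,-0.002,0,0,0,0],[0,0,0,0,0,0,0]]'
python3 -m jog '[[0,0,-0.01,0,0,0,0],[0,0,-0.015,0,0,0,0.087],[0,0,-0.015,0,0,0,0.087],[0,0,0,0,0,0,0.087],[0,0,0,0,0,0,0.087],[0,0,0,0,0,0,0.087],[0,0,0,0,0,0,0.087],[0,0,0,0,0,0,0.087],[0,0,0,0,0,0,0.087],[0,0,0,0,0,0,0.087]]'
python3 -c "
from h import *
goto(.4955,-.3695,.075,-5)
for n in('side','top'): cv2.imwrite('pics/%s2.png'%n,env.read_camera(n))
s=cv2.imread('pics/side2.png');t=cv2.imread('pics/top2.png')
cv2.imwrite('pics/c2.png',np.hstack([crop('',s,(318,300),50),crop('',t,(442,213),50)]))"
```

```text
time_s: 5.03
tool_pos: [0.4953, -0.3693, 0.0779]
tool_rot: [180.0, 0.0, -5.0]
force: [-1.7, 1.1, 7.1]
grip_width: 0.0003
grasp_force: 3.6
time_s: 5.28
tool_pos: [0.4956, -0.3695, 0.0815]
tool_rot: [180.0, -0.0, -5.0]
force: [-0.1, 0.0, 4.4]
grip_width: 0.0003
grasp_force: 1.9
time_s: 6.12
tool_pos: [0.4953, -0.369, 0.1205]
tool_rot: [-180.0, 0.0, -5.0]
force: [0.4, 0.4, -0.5]
grip_width: 0.0525
grasp_force: 0.0
pose [ 0.4953 -0.369   0.1205] [-1.7997e+02  5.0000e-02 -4.9900e+00] F [ 0.4  0.4 -0.5] w 0.0525 gf 0.0 t 6.1167
shift [0.0003 0.0005 0.0455] turn [-0.0004  0.0008  0.0001]
```

View pics/c2.png

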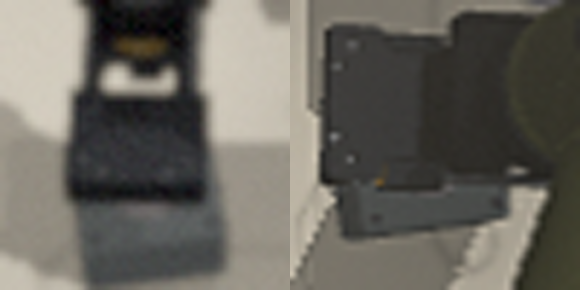

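The view is blocked by the gripper (fingers above the box in both crops). The 4.4 N at z=0.0815 suggests the cap may not have latched, so I will probe its height by touch.

```bash
python3 -m jog '[[0,0,0,0,0,0,0],[0,0,0,0,0,0,0],[0,0,0,0,0,0,0],[0,0,0,0,0,0,0],[0,0,0.012,0,0,0,0],[0,0,0.012,0,0,0,0],[0,0,0.009,0,0,0,0],[0,0,0,0,0,0,0],[0,0,0,0,0,0,0]]'
python3 -m jog '[[0,0,0.002,0,0,0,0],[0,0,0,0,0,0,0],[0,0,0,0,0,0,0]]'
python3 -m jog '[[0,0,0.002,0,0,0,0],[0,0,0,0,0,0,0],[0,0,0,0,0,0,0]]'
python3 -m jog '[[0,0,0.002,0,0,0,0],[0,0,0,0,0,0,0],[0,0,0,0,0,0,0]]'
```

```text
time_s: 6.97
tool_pos: [0.4946, -0.3686, 0.0865]
tool_rot: [-179.9, 0.1, -5.0]
force: [-0.1, -0.4, 0.1]
grip_width: 0.0165
grasp_force: 0.0
time_s: 7.22
tool_pos: [0.4958, -0.3694, 0.0864]
tool_rot: [180.0, -0.0, -5.0]
force: [-0.7, 0.2, 0.5]
grip_width: 0.0019
grasp_force: 0.0
time_s: 7.47
tool_pos: [0.4955, -0.3693, 0.0841]
tool_rot: [180.0, -0.0, -5.0]
force: [0.4, 0.4, 0.5]
grip_width: 0.0007
grasp_force: 0.0
time_s: 7.72
tool_pos: [0.4954, -0.3692, 0.0819]
tool_rot: [-180.0, 0.0, -5.0]
force: [1.1, -0.1, 1.3]
grip_width: 0.0004
grasp_force: 0.0
```

No contact at 0.084 or 0.082, so the cap is latched low. Now I will open and grip it.

```bash
python3 -m jog '[[0,0,-0.015,0,0,0,0.087],[0,0,-0.015,0,0,0,0.087],[0,0,-0.01,0,0,0,0.087],[0,0,0,0,0,0,0.087],[0,0,0,0,0,0,0.087],[0,0,0,0,0,0,0.087],[0,0,0,0,0,0,0.087],[0,0,0,0,0,0,0.087],[0,0,0,0,0,0,0.087],[0,0,0,0,0,0,0.087],[0,0,0,0,0,0,0.087],[0,0,0,0,0,0,0.087]]'
python3 -m jog '[[0,0,0.014,0,0,0,0.087],[0,0,0.014,0,0,0,0.087],[0,0,0.014,0,0,0,0.087],[0,0,0.01,0,0,0,0.087],[0,0,0.009,0,0,0,0.087],[0,0,0,0,0,0,0.087],[0,0,0,0,0,0,0.087]]'
python3 -c "
from h import *
goto(.4955,-.3695,.059,-5)"
```

```text
time_s: 8.72
tool_pos: [0.4955, -0.3692, 0.1219]
tool_rot: [-180.0, 0.0, -5.0]
force: [0.5, 0.1, -0.5]
grip_width: 0.0722
grasp_force: 0.0
time_s: 9.3
tool_pos: [0.4954, -0.3691, 0.0608]
tool_rot: [-180.0, 0.0, -5.0]
force: [0.0, -0.1, -0.0]
grip_width: 0.0871
grasp_force: 0.0
pose [ 0.4954 -0.3691  0.0608] [-1.7998e+02  3.0000e-02 -4.9900e+00] F [ 0.  -0.1 -0. ] w 0.0871 gf 0.0 t 9.3
shift [0.0002 0.0003 0.0018] turn [-0.0003  0.0006  0.0001]
```

```bash
python3 -m jog '[[0,0,0.002,0,0,0,0.05],[0,0,0,0,0,0,0.05],[0,0,0,0,0,0,0.045],[0,0,0,0,0,0,0.03],[0,0,0,0,0,0,0.03],[0,0,0,0,0,0,0.03],[0,0,0,0,0,0,0.03],[0,0,0,0,0,0,0.03],[0,0,0,0,0,0,0.03],[0,0,0,0,0,0,0.03]]' 35
python3 -c "
from h import *
goto(.4955,-.3695,.059,-5)"
```

```text
time_s: 10.13
tool_pos: [0.4955, -0.3695, 0.0591]
tool_rot: [180.0, -0.0, -5.0]
force: [-0.2, -0.7, 0.4]
grip_width: 0.0389
grasp_force: 35.0
pose [ 0.4955 -0.3695  0.0591] [ 1.7997e+02 -1.0000e-02 -5.0000e+00] F [-0.2 -0.7  0.4] w 0.0389 gf 35.0 t 10.1333
shift [ 0.     -0.      0.0001] turn [ 0.0005 -0.0002 -0.    ]
```

Firm grip at 39 mm. Turn 0.9 rad clockwise.

```bash
python3 -m jog '[[0,0,0,0,0,0.1,0.03],[0,0,0,0,0,0.1,0.03],[0,0,0,0,0,0.1,0.03],[0,0,0,0,0,0.1,0.03],[0,0,0,0,0,0.1,0.03],[0,0,0,0,0,0.1,0.03],[0,0,0,0,0,0.1,0.03],[0,0,0,0,0,0.1,0.03],[0,0,0,0,0,0.1,0.03],[0,0,0,0,0,0,0.03],[0,0,0,0,0,0,0.03]]'
python3 -c "
from h import *
goto(.4955,-.3695,.059,-57); print(env.get_obs()['wrist_torque'])"
```

```text
time_s: 11.05
tool_pos: [0.4957, -0.3695, 0.0598]
tool_rot: [180.0, -0.0, -56.4]
force: [-2.1, 0.6, 5.2]
grip_width: 0.0396
grasp_force: 35.0
pose [ 0.4957 -0.3695  0.0598] [ 1.7999e+02 -5.0000e-02 -5.6390e+01] F [-2.1  0.6  5.2] w 0.0396 gf 35.0 t 11.05
shift [-0.0001  0.0002  0.0008] turn [ 0.0002 -0.0008  0.0107]
[0.13491979 0.36677767 0.13542671]
```

```bash
python3 -m jog '[[0,0,-0.002,0,0,0,0.03],[0,0,-0.002,0,0,0,0.03],[0,0,-0.002,0,0,0,0.03],[0,0,-0.001,0,0,0,0.03],[0,0,0,0,0,0,0.03],[0,0,0,0,0,0,0.087],[0,0,0,0,0,0,0.087],[0,0,0,0,0,0,0.087],[0,0,0,0,0,0,0.087],[0,0,0,0,0,0,0.087],[0,0,0,0,0,0,0.087],[0,0,0,0,0,0,0.087]]'
python3 -m jog '[[0,0,0,0,0,0,0.087],[0,0,0,0,0,0,0.087],[0,0,-0.02,0,0,0,0.087],[0,0,-0.03,0,0,0,0.087],[0,0,-0.03,0,0,0,0.087],[0,0,-0.03,0,0,0,0.087],[0,0,-0.03,0,0,0,0.087],[0,0,-0.03,0,0,0,0],[0,0,-0.03,0,0,0,0],[0,0,0,0,0,0.1,0],[0,0,0,0,0,0.1,0],[0,0,0,0,0,0.12,0]]'
python3 -c "
from h import *
goto(.529,.0,.26,-75)"
```

```text
time_s: 12.05
tool_pos: [0.4955, -0.3692, 0.0662]
tool_rot: [180.0, -0.0, -56.6]
force: [-0.0, -0.2, -0.2]
grip_width: 0.0777
grasp_force: 0.0
time_s: 13.05
tool_pos: [0.4958, -0.3694, 0.2671]
tool_rot: [-179.9, -0.1, -75.2]
force: [0.4, -0.1, -0.5]
grip_width: 0.0613
grasp_force: 0.0
pose [ 0.4958 -0.3694  0.2671] [-1.7994e+02 -8.0000e-02 -7.5190e+01] F [ 0.4 -0.1 -0.5] w 0.0613 gf 0.0 t 13.05
shift [-0.3486 -0.1266  0.0067] turn [-0.0011 -0.0013 -0.0033]
```

```bash
python3 -m jog '[[-0.015,-0.005,0,0,0,0,0],[-0.03,-0.012,0,0,0,0,0],[-0.035,-0.013,0,0,0,0,0],[-0.035,-0.013,0,0,0,0,0],[-0.035,-0.013,0,0,0,0,0],[-0.035,-0.013,0,0,0,0,0],[-0.035,-0.013,0,0,0,0,0],[-0.035,-0.013,0,0,0,0,0],[-0.035,-0.013,0,0,0,0,0],[-0.035,-0.013,0,0,0,0,0],[-0.024,-0.005,0,0,0,0,0],[0,0,0,0,0,0,0]]'
python3 -c "
from h import *
for n in('side','top'): cv2.imwrite('pics/%s3.png'%n,env.read_camera(n))
s=cv2.imread('pics/side3.png');t=cv2.imread('pics/top3.png')
cv2.imwrite('pics/c3.png',np.vstack([np.hstack([crop('',s,(318,304),48),crop('',t,(440,213),48)]),np.hstack([crop('',s,(322,175),90),crop('',t,(300,205),120)])]))
goto(.529,.0985,.20,-75)"
```

```text
time_s: 14.05
tool_pos: [0.52, -0.1152, 0.2592]
tool_rot: [179.0, -0.1, -74.3]
force: [0.3, 0.3, -0.3]
grip_width: 0.0005
grasp_force: 0.0
pose [ 0.52   -0.1168  0.2594] [ 1.7906e+02 -1.3000e-01 -7.4460e+01] F [-1.2 -0.8 -0.5] w 0.0005 gf 0.0 t 14.15
shift [-0.2052 -0.0673  0.0578] turn [ 0.0163 -0.0024  0.0093]
```

View pics/c3.png

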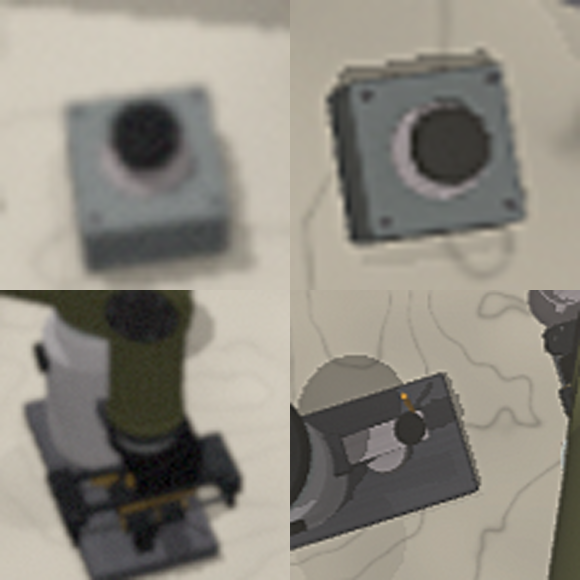

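The top crops show the cap back up: black disc at (450,145), the same as at the start. The lower crops show the gripper short of the grinder, with the pad at (410,428) and the post at (404,397). The last move was speed-limited, so I continue more gently.

```bash
python3 -m jog '[[-0.015,-0.005,0,0,0,0,0],[-0.015,-0.005,0,0,0,0,0],[-0.015,-0.005,0,0,0,0,0],[-0.015,-0.005,0,0,0,0,0],[-0.015,-0.005,0,0,0,0,0],[-0.015,-0.005,0,0,0,0,0],[-0.015,-0.005,0,0,0,0,0],[-0.015,-0.005,0,0,0,0,0],[-0.015,-0.005,0,0,0,0,0],[0,0,0,0,0,0,0],[0,0,0,0,0,0,0]]'
python3 -c "
from h import *
goto(.529,.0985,.20,-75);print(env.get_obs()['qpos'])"
```

```text
time_s: 15.07
tool_pos: [0.538, -0.0301, 0.2525]
tool_rot: [178.1, 0.5, -74.4]
force: [-0.3, -0.5, -0.7]
grip_width: 0.0005
grasp_force: 0.0
pose [ 0.538  -0.0301  0.2525] [178.08   0.51 -74.36] F [-0.3 -0.5 -0.7] w 0.0005 gf 0.0 t 15.0667
shift [-0.1258 -0.0278  0.0527] turn [0.0335 0.0087 0.0113]
[ -61.99081729   10.8962982    70.73415757   96.61561901  -10.06070938
   81.86609077 -154.14808838]
```

Joints 3 and 7 are at their limits, so I will take the equivalent half-turned pose by turning back 180°.

```bash
python3 -m jog '[[0,0,0,0,0,-0.12,0],[0,0,0,0,0,-0.12,0],[0,0,0,0,0,-0.12,0],[0,0,0,0,0,-0.12,0],[0,0,0,0,0,-0.12,0],[0,0,0,0,0,-0.12,0],[0,0,0,0,0,-0.12,0],[0,0,0,0,0,-0.12,0],[0,0,0,0,0,-0.12,0],[0,0,0,0,0,-0.12,0],[0,0,0,0,0,-0.12,0],[0,0,0,0,0,-0.12,0]]'
python3 -m jog '[[0,0,0,0,0,-0.12,0],[0,0,0,0,0,-0.12,0],[0,0,0,0,0,-0.12,0],[0,0,0,0,0,-0.12,0],[0,0,0,0,0,-0.12,0],[0,0,0,0,0,-0.12,0],[0,0,0,0,0,-0.12,0],[0,0,0,0,0,-0.12,0],[0,0,0,0,0,-0.12,0],[0,0,0,0,0,-0.12,0],[0,0,0,0,0,-0.12,0],[0,0,0,0,0,-0.12,0]]'
python3 -c "
from h import *
goto(.529,.0985,.20,105);print(env.get_obs()['qpos'])"
```

```text
time_s: 16.07
tool_pos: [0.5377, -0.0319, 0.2533]
tool_rot: [-179.7, 1.9, 8.3]
force: [0.1, 0.4, -0.2]
grip_width: 0.0007
grasp_force: 0.0
time_s: 17.07
tool_pos: [0.5377, -0.0319, 0.2534]
tool_rot: [-178.1, -0.1, 90.8]
force: [-0.2, -0.1, 0.4]
grip_width: 0.0003
grasp_force: 0.0
pose [ 0.5377 -0.0319  0.2534] [-1.7813e+02 -6.0000e-02  9.0810e+01] F [-0.2 -0.1  0.4] w 0.0003 gf 0.0 t 17.0667
shift [ 0.1305 -0.0051  0.0538] turn [-0.0324 -0.0051 -0.2476]
[-45.61645764   6.536876    50.37417616  96.33376823  -4.9705746
  81.39635155   6.29614745]
```

```bash
python3 -m jog '[[0,0,0,-0.016,-0.003,-0.12,0],[0,0,0,-0.016,-0.003,-0.12,0],[0,0,0,0,0,0,0],[0,0,0,0,0,0,0]]'
python3 -c "
from h import *
goto(.529,.0985,.25,105)"
```

```text
time_s: 17.4
tool_pos: [0.5377, -0.0311, 0.2535]
tool_rot: [-180.0, 0.0, 104.1]
force: [-0.0, -0.3, 0.5]
grip_width: 0.0005
grasp_force: 0.0
pose [ 0.5377 -0.0311  0.2535] [-1.7997e+02  2.0000e-02  1.0408e+02] F [-0.  -0.3  0.5] w 0.0005 gf 0.0 t 17.4
shift [0.1278 0.0231 0.0034] turn [-0.0005  0.0004 -0.016 ]
```

```bash
python3 -m jog '[[0.014,0.0025,0,0,0,-0.016,0],[0.014,0.0025,0,0,0,0,0],[0.014,0.0025,0,0,0,0,0],[0.014,0.0025,0,0,0,0,0],[0.014,0.0025,0,0,0,0,0],[0.014,0.0025,0,0,0,0,0],[0.014,0.0025,0,0,0,0,0],[0.014,0.0025,0,0,0,0,0],[0.014,0.0025,0,0,0,0,0],[0,0,0,0,0,0,0],[0,0,0,0,0,0,0]]'
python3 -c "
from h import *
goto(.529,.0985,.20,105);print(env.get_obs()['qpos'])
for n in('side','top'): cv2.imwrite('pics/%s4.png'%n,env.read_camera(n))
s=cv2.imread('pics/side4.png');t=cv2.imread('pics/top4.png')
cv2.imwrite('pics/c4.png',np.hstack([crop('',s,(322,165),110),crop('',t,(290,205),140)]))"
```

```text
time_s: 18.32
tool_pos: [0.5266, 0.0994, 0.2528]
tool_rot: [-179.9, 0.1, 105.4]
force: [-0.2, -1.2, -0.3]
grip_width: 0.0006
grasp_force: 0.0
pose [0.5266 0.0994 0.2528] [-1.7990e+02  1.0000e-01  1.0542e+02] F [-0.2 -1.2 -0.3] w 0.0006 gf 0.0 t 18.3167
shift [-0.0014  0.0022  0.0528] turn [-0.0017  0.0017  0.0073]
[-54.19678569   3.62231772  42.80114737  98.06370351  -2.39521755
  79.37947125   4.41047973]
```

View pics/c4.png

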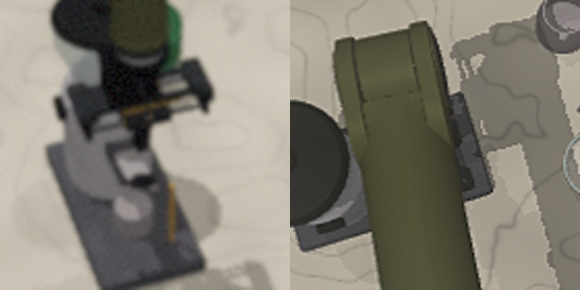

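The side crop shows the shut fingers right above the pad (fingers (140,140), pad (140,180)), with the post at (172,185) clear. The top crop shows the arm clear of the column.

```bash
python3 -m jog '[[0,0.001,0.015,0,0,0,0],[0,0.001,0.015,0,0,0,0],[0,0,0.015,0,0,0,0],[0,0,0.01,0,0,0,0],[0,0,0.005,0,0,0,0],[0,0,0,0,0,0,0],[0,0,0,0,0,0,0],[0,0,0,0,0,0,0]]'
python3 -m jog '[[0,0,0.003,0,0,0,0],[0,0,0.003,0,0,0,0],[0,0,0.003,0,0,0,0],[0,0,0.003,0,0,0,0],[0,0,0.003,0,0,0,0],[0,0,0.003,0,0,0,0],[0,0,0,0,0,0,0],[0,0,0,0,0,0,0],[0,0,0,0,0,0,0],[0,0,0,0,0,0,0]]'
python3 -c "
from h import *
goto(.529,.0985,.156,105)"
```

```text
time_s: 19.08
tool_pos: [0.5293, 0.0988, 0.1938]
tool_rot: [180.0, 0.1, 105.3]
force: [-0.1, 0.2, 0.4]
grip_width: 0.0004
grasp_force: 0.0
time_s: 19.92
tool_pos: [0.5288, 0.0986, 0.1751]
tool_rot: [-180.0, 0.1, 105.3]
force: [1.1, -0.1, 2.2]
grip_width: 0.0005
grasp_force: 1.1
pose [0.5288 0.0986 0.1751] [-1.7995e+02  8.0000e-02  1.0533e+02] F [ 1.1 -0.1  2.2] w 0.0005 gf 1.1 t 19.9167
shift [-0.0002  0.0001  0.0191] turn [-0.0009  0.0014  0.0058]
```

Contact as expected (2 N at 0.175). Continue down to 0.156.

```bash
python3 -m jog '[[0,0,0.003,0,0,0,0],[0,0,0.003,0,0,0,0],[0,0,0.003,0,0,0,0],[0,0,0.003,0,0,0,0],[0,0,0.003,0,0,0,0],[0,0,0.002,0,0,0,0],[0,0,0,0,0,0,0],[0,0,0,0,0,0,0],[0,0,0,0,0,0,0],[0,0,0,0,0,0,0]]'
python3 -c "
from h import *
goto(.529,.0985,.156,105)"
```

```text
time_s: 20.75
tool_pos: [0.5288, 0.0986, 0.1581]
tool_rot: [-179.9, 0.1, 105.3]
force: [1.1, -3.7, 4.1]
grip_width: 0.0005
grasp_force: 1.9
pose [0.5288 0.0986 0.1581] [-1.7994e+02  8.0000e-02  1.0533e+02] F [ 1.1 -3.7  4.1] w 0.0005 gf 1.9 t 20.75
shift [-0.0001  0.0002  0.0021] turn [-0.001   0.0014  0.0057]
```

```bash
python3 -m jog '[[0,0,0.001,0,0,0,0],[0,0,0.001,0,0,0,0],[0,0,0,0,0,0,0],[0,0,0,0,0,0,0],[0,0,0,0,0,0,0],[0,0,0,0,0,0,0]]'
python3 -c "
from h import *
goto(.529,.0985,.156,105)
s=env.read_camera('side'); t=env.read_camera('top'); cv2.imwrite('pics/side5.png',s)
cv2.imwrite('pics/c5.png',np.hstack([crop('',s,(322,178),50),crop('',t,(440,213),48)]))
print(proj('side',(.529,.0985,.156)),proj('side',(.5716,.1092,.156)))"
```

```text
time_s: 21.25
tool_pos: [0.5287, 0.0986, 0.156]
tool_rot: [-179.9, 0.1, 105.3]
force: [1.4, -3.6, 3.8]
grip_width: 0.0006
grasp_force: 2.3
pose [0.5287 0.0986 0.156 ] [-1.7994e+02  8.0000e-02  1.0533e+02] F [ 1.4 -3.6  3.8] w 0.0006 gf 2.3 t 21.25
shift [-0.0002  0.0002  0.    ] turn [-0.001   0.0014  0.0058]
[321.24349069 182.95017651] [332.09194901 180.48508268]
```

View pics/c5.png

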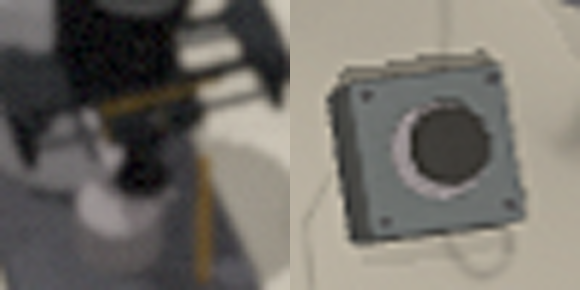

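The pad at crop (142,175), about (321.5,183) in the picture, sits under the fingers. That matches the projected level height (321,183). The post is untouched and the cap is still up.

```bash
python3 -c "
from cell import env
print(env.sign_off())"
```

```text
the job is handed in; nothing more can be done
None
```

I pushed the stop switch until it latched, then twisted it clockwise and it popped back up. I handed the job in at about 21 s, with the gripper holding the dosing paddle level at 156 mm, the height of the post; no crockery or pots were touched.

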